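# Put the magnetism kit back in its own places

## Robot

A 6-joint arm with a two-finger parallel gripper is mounted at the origin on the work surface. World frame = base frame: x ahead of the robot, y to its left, z up, the work surface at z = 0. Lengths are in m, angles in rad, forces in N, time in s.
With the tool pointing down it reaches from about 0.425 to 0.95 m from the base axis. Payload 3.5 kg.
Tool frame: the origin (TCP) lies midway between the tips of the shut fingers; the grasp point (between the pads) lies 19 mm behind it; z points along the fingers, y is the line along which they close (so a half turn about z gives the same grasp; the last joint's range is limited). The gripper opens to 85 mm and grips with 20 to 120 N. Pads are 22 mm wide; open, the fingers measure 114 mm over their backs; the gripper's body (76 mm by 85 mm) begins 54 mm behind the grasp point. The pads swing forward as they close: fully open they stand 13 mm farther back than shut.
Start: joints at [-1.297, 0.286, 1.577, -0, 1.279, -0.15], TCP at [0.278, -0.615, 0.231] pointing down, gripper open.
Joint ranges: [-2.77, 2.77], [-0.9, 2.22], [0.21, 2.48], [-1.53, 4.67], [0.24, 2.81], [-2.84, 2.84]. Speed limits (rad/s): [2.79, 2.79, 3.14, 3.14, 3.14, 3.14].

## Interface

Orientations are given as a unit quaternion [x, y, z, w].
In Python, from plant import * gives the robot as it stands.
- The arm moves only by the tool move_arm, never from a script. Its argument "moves" is a list of rows, each a list of 3 entries, a list of its own where there are three numbers: the opening, from 0 (shut) to 1 (fully open), then the shift along the tool's x, y, z in m, then the turn, a rotation vector about the tool's x, y, z in rad. A call has exactly 10 rows; each row shifts and turns the commanded pose from where the row before left it, along the tool's axes as they then stand; what a row does not reach is not made up. A row lasts 1/12 s, in which the tool goes at most 41.7 mm and 7.16 degrees, less where a joint would pass 70% of its speed; a pose out of reach is approached as far as the arm can. A call is refused whole if a number of a shift passes 0.0417 or a number of a turn 0.125, either way. A call with a gripper value outside its range is refused whole. The fingers move at their own pace and stop on an object; "grip_force" is the grip in N (left out, the last holds). Time passes only in rows, so rows that do not move let the fingers close, or fill a call up. It gives the time, the measured TCP pose, the force, the opening and the grip force at its end, in the units of the state.
- get_state(): the state, without advancing time (a new reading comes with each control period).
- read_camera(name): name is "scene" or "top" or "wrist"; returns the picture (480x640x3 uint8, red, green, blue); there is no depth.
- camera_params(name): a dict with "fx", "fy", "cx", "cy" (pixels), "k1" (the pictures are not rectified: a ray, as slopes to the right and down, at radius r is drawn at 1 + k1 r^2 times it, then the intrinsics apply), "rvec" (rotation vector, rad) and "tvec" (3), from world to camera coordinates, as OpenCV has them; the wrist camera has in their place "tool_from_camera" (4x4, takes a point from camera to tool coordinates, whose origin is the TCP and whose axes are the flange's). Camera axes: x right, y down, z forward; pixel columns grow to the right and rows downward; lengths in m; the calibration is good to about 2 mm. A picture is of the moment at which its call begins: read the wrist's pose just before it. camera_params takes no time and is no camera call.
- sign_off(): hands the job in; it is judged then, once.
The state is a dict: "time": time; "qpos": joint angles; "dq": joint speeds; "joint_efforts": joint torques, N m; "eef_pos": TCP position; "tcp_rot": TCP orientation; "contact_force": force on the tool from outside, world axes, zero at the start; "wrist_torque": the same for the moment, N m; "opening": opening from 0.0 (shut) to 1.0 (fully open); "finger_force": force on a finger pad.
Only numpy, scipy, OpenCV 4.12 (cv2) and the standard library are available. Lean on these libraries where they do the work, as an engineer would, in place of code of your own. Each camera call takes 0.05 s, during which the arm holds its last target. There are 200 camera calls.

## Task

After the electromagnet lesson the three pieces of the kit were put away in one another's places: put the compass in its round tin, dial up, the battery in the grey tray, standing upright, and the bar magnet in the long wooden box, each lying or standing flat on the floor inside its place and at rest. There is room on the open desk to put a piece aside on the way; never tip the compass or the battery over, set the pieces down without dropping them, and leave the coil, the tape roll and the multimeter where they are.

Things in the scene. Friction and masses are not known exactly. Their poses are not given: they have to be found in the camera images.
- compass: Pocket compass: a flat round steel case 60 mm in diameter, 18 mm thick, with a black dial and a red and white needle on top; about 90 g. Origin at the centre of its underside, z axis up out of the dial. At the start it lies dial up in the battery tray.
- battery: Flat 4.5 V battery standing upright: a dark block 62 mm long (its x), 22 mm wide (its y), 64 mm tall, with two thin brass strips on top that reach 75 mm above its underside; about 160 g. Origin at the centre of its underside, z axis up. At the start it stands in the magnet box, roughly along it.
- magnet: Bar magnet: a straight steel bar 130 mm long (its x), 20 mm wide (its y), 15 mm thick (its z), one half bare steel, the half towards +x lacquered red; about 290 g; no magnetic pull is felt. Origin at the centre of its underside. At the start it lies across the rim of the compass tin, its ends overhanging.
- compass_tin: Compass tin, the compass's place: shallow open round aluminium tin, 102 mm across outside, 96 mm inside, 11 mm high, inner floor 3 mm above the desk with a grey foam disc. Fixed: it does not move when pushed. Its origin is the centre of its underside, at desk height (z = 0), z up. 
- magnet_box: Magnet box, the bar magnet's place: long shallow open wooden box, 170 mm (its x) by 80 mm (its y) outside, 160 by 70 mm inside, 12 mm high, walls 5 mm, inner floor 5 mm above the desk, lined blue. Fixed: it does not move when pushed. Its origin is the centre of its underside, at desk height (z = 0), z up. 
- battery_tray: Battery tray, the battery's place: shallow open grey plastic tray, 98 mm (its x) by 80 mm (its y) outside, 90 by 72 mm inside, 12 mm high, walls 4 mm, inner floor 4 mm above the desk. Fixed: it does not move when pushed. Its origin is the centre of its underside, at desk height (z = 0), z up. 
- coil: Bystander: a coil of copper wire on a black bobbin standing upright on the desk, 54 mm in diameter, 40 mm tall (46 mm with its two brass sockets). Loose. Origin at the centre of its underside.
- tape_roll: Bystander: a roll of brown tape lying flat on the desk, 74 mm across outside, 52 mm hole, 19 mm high. Loose. Origin at the centre of its underside.
- multimeter: Bystander: a yellow and black hand multimeter lying on its back on the desk, 140 mm (its x) by 70 mm (its y), 37 mm high at the dial. Loose. Origin at the centre of its underside.

How it is judged:
By the outcome, as a careful person would: the job done as asked, in the order asked, and still so for the second after the job is handed in, with the robot touching nothing.
It also fails if it takes over 106 s, if anything falls off the work surface, if the arm or the gripper's body presses on something with over 40 N, if the wrist force passes 120 N, or if a joint passes its speed limit or range.

## Working session

There is one attempt and no reset: what is moved stays moved. The work goes in short steps, Python scripts to look and compute and a tool call to move; the robot and the scene stay as the last step left them, time stands still between calls to the robot, and variables do not carry over. Pictures are saved under pics/ and viewed, at most 15 in all, crops included, and the job is handed in when it is done.

Besides the shell and the picture viewer there is one more tool, called by a JSON object that holds its "method" and its "body". move_arm: Moves the arm, as the interface text tells. Its arguments: {"type":"object","properties":{"moves":{"type":"array"},"grip_force":{"type":"number"}},"required":["moves"]}

```bash
mkdir -p pics; ls
python3 - <<'E'
from plant import *
import cv2
s=get_state();print(s)
for n in ("scene","top","wrist"):
    cv2.imwrite(f"pics/{n}0.png",read_camera(n)[:,:,::-1]);print(n,camera_params(n))
E
```

```text
pics
{'time': 0.0, 'qpos': array([-1.29700825e+00,  2.87196979e-01,  1.57818420e+00, -1.69692090e-05,
        1.27858005e+00, -1.49972245e-01]), 'dq': array([-0.00058019, -0.00142459, -0.00039628, -0.00021339, -0.00070567,
        0.00063373]), 'joint_efforts': array([ 3.32751979e-04, -4.05976439e+01, -2.92625356e+01, -1.67315570e-04,
        5.83896472e-03, -6.46702190e-06]), 'eef_pos': array([ 0.2774149 , -0.61463874,  0.22992239]), 'tcp_rot': array([ 9.77636046e-01,  2.10300638e-01, -8.13763267e-05, -1.18151490e-03]), 'contact_force': array([-0.3107148 , -0.31299205, -1.06154317]), 'wrist_torque': array([-0.02506427, -0.01101384,  0.02172559]), 'finger_force': 0.0, 'opening': 1.0033313614146009}
scene {'fx': 576.4496400116251, 'fy': 576.4496400116251, 'cx': 309.25180406557723, 'cy': 247.20472739635292, 'k1': -0.13300437827565645, 'rvec': array([ 1.96242587,  1.63017632, -0.60527562]), 'tvec': array([-0.11878637, -0.43115538,  1.67514313])}
top {'fx': 584.4963561906111, 'fy': 584.4963561906111, 'cx': 319.7174831084157, 'cy': 241.70093262284786, 'k1': -0.016095736966175143, 'rvec': array([ 2.11501973, -2.14294273,  0.21859743]), 'tvec': array([-0.01253291,  0.62106748,  1.19138522])}
wrist {'fx': 343.8925794710757, 'fy': 343.8925794710757, 'cx': 320.4375841557213, 'cy': 237.66704307426087, 'k1': -0.02000203583695789, 'tool_from_camera': array([[-8.11121477e-05, -9.65435195e-01, -2.60643201e-01,
         6.51364106e-02],
       [ 9.99999991e-01, -4.97923531e-05, -1.26766617e-04,
        -6.44095318e-04],
       [ 1.09406915e-04, -2.60643209e-01,  9.65435190e-01,
        -1.41959769e-01],
       [ 0.00000000e+00,  0.00000000e+00,  0.00000000e+00,
         1.00000000e+00]])}
```

View pics/top0.png

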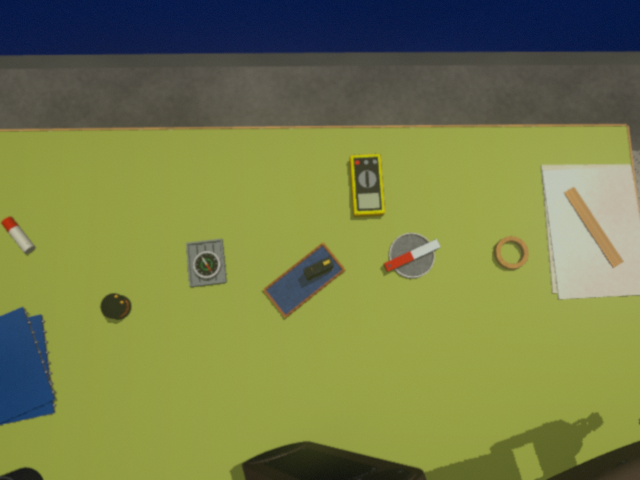

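View pics/scene0.png

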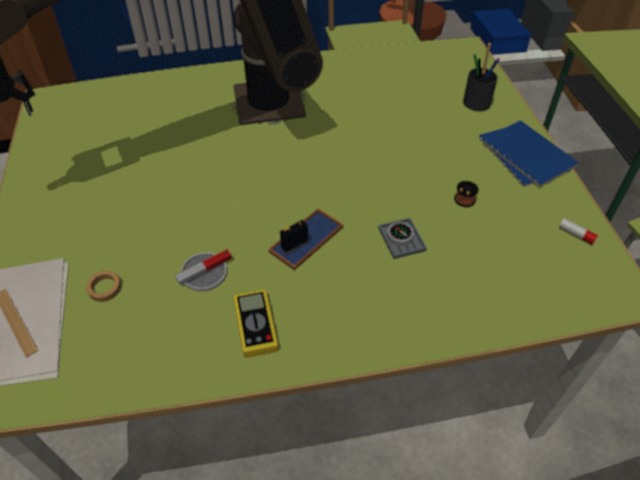

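The top view has the tray with the compass at (207,263), the box with the battery at (304,281) and (319,268), and the tin with the magnet across it at (412,255). The meter is at (367,185), the tape at (511,253) and the coil at (116,307). In the scene view the tray is at (402,237), the box at (306,238), the tin at (204,271), the battery at (294,235) and the magnet at (204,266).

```bash
cat > h.py <<'E'
import numpy as np, cv2
from scipy.spatial.transform import Rotation as R
from plant import *
def cam(name,s=None):
    p=camera_params(name)
    if name=="wrist":
        T=p["tool_from_camera"];Rt=R.from_quat(s["tcp_rot"]).as_matrix()
        return p,Rt@T[:3,:3],Rt@T[:3,3]+s["eef_pos"]
    Rc=cv2.Rodrigues(p["rvec"])[0];return p,Rc.T,-Rc.T@p["tvec"]
def ray(name,uv,s=None):
    p,Rw,o=cam(name,s);K=np.array([[p["fx"],0,p["cx"]],[0,p["fy"],p["cy"]],[0,0,1]])
    x,y=d0=(np.array(uv,float)-[p["cx"],p["cy"]])/p["fx"];q=d0.copy()
    for _ in range(20):q=d0/(1+p["k1"]*(q@q))
    d=Rw@np.array([*q,1]);return o,d/np.linalg.norm(d)
def plane(name,uv,z,s=None):
    o,d=ray(name,uv,s);return o+d*(z-o[2])/d[2]
def tri(rays):
    A=sum(np.eye(3)-np.outer(d,d) for o,d in rays);b=sum((np.eye(3)-np.outer(d,d))@o for o,d in rays)
    x=np.linalg.solve(A,b);return x,max(np.linalg.norm(np.cross(x-o,d)) for o,d in rays)
def project(name,X,s=None):
    p,Rw,o=cam(name,s);c=Rw.T@(np.array(X)-o);q=c[:2]/c[2];return q*(1+p["k1"]*(q@q))*p["fx"]+[p["cx"],p["cy"]]
E
python3 - <<'E'
from h import *
for n,uv,z in [("tray",(207,263),.012),("box",(304,281),.012),("batt",(319,268),.064),("tin",(412,255),.011),("meter",(367,185),.03),("tape",(511,253),.019),("coil",(116,307),.04)]:
    print(n,plane("top",uv,z).round(3))
for n,a,b in [("tray/compass",(207,264),(400,232)),("mag",(412,256),(204,266)),("tin",(412,255),(204,271)),("box",(304,281),(306,238)),("batt",(319,268),(294,234))]:
    print(n,*tri([ray("top",a),ray("scene",b)]))
for px in [(385,268),(439,243)]: print(plane("top",px,.026))
E
```

```text
tray [0.585 0.227 0.012]
box [0.543 0.014 0.012]
batt [ 0.563 -0.018  0.064]
tin [ 0.598 -0.226  0.011]
meter [ 0.754 -0.129  0.03 ]
tape [ 0.598 -0.445  0.019]
coil [0.489 0.413 0.04 ]
tray/compass [0.58230005 0.22689058 0.01566274] 0.0002475418329985291
mag [ 0.59489182 -0.22405273  0.01410845] 0.001157016274680656
tin [ 0.59915106 -0.22625769  0.00197316] 0.0011996358132368309
box [ 0.54425666  0.01439506 -0.00193159] 1.537132538544313e-05
batt [ 0.56643849 -0.01720378  0.0439243 ] 0.0013675374635290112
[ 0.56707911 -0.16285493  0.026     ]
[ 0.62117691 -0.28410212  0.026     ]
```

{"method": "move_arm", "body": {"moves": [[1,[0.0345,-0.0173,0],[0,0,0]],[1,[0.0345,-0.0173,0],[0,0,0]],[1,[0.0345,-0.0173,0],[0,0,0]],[1,[0.0345,-0.0173,0],[0,0,0]],[1,[0.0345,-0.0173,0],[0,0,0]],[1,[0.0345,-0.0173,0],[0,0,0]],[1,[0.0345,-0.0173,0],[0,0,0]],[1,[0.0345,-0.0173,0],[0,0,0]],[1,[0.0345,-0.0173,0],[0,0,0]],[1,[0.0345,-0.0173,0],[0,0,0]]]}}

```text
time: 0.98
eef_pos: [0.5217, -0.3139, 0.231]
tcp_rot: [0.978, 0.21, -0.0, -0.0]
contact_force: [-0.0, -1.0, -0.5]
opening: 1.0
finger_force: 0.0
```

{"method": "move_arm", "body": {"moves": [[0.5,[0.0345,-0.0173,0],[0,0,0]],[0.5,[0.0345,-0.0173,0],[0,0,0]],[0.5,[0.0345,-0.0173,0],[0,0,0]],[0.5,[0,0,0],[0,0,-0.1208]],[0.5,[0,0,0],[0,0,-0.1208]],[0.5,[0,0,0],[0,0,-0.1208]],[0.5,[0,0,0],[0,0,-0.1208]],[0.5,[0,0,0],[0,0,-0.1208]],[0.5,[0,0,0],[0,0,-0.1208]],[0.5,[0,0,0],[0,0,-0.1208]]]}}

```text
time: 1.82
eef_pos: [0.5937, -0.2256, 0.2308]
tcp_rot: [0.803, 0.595, -0.0, -0.0]
contact_force: [0.4, 0.1, 0.3]
opening: 0.499
finger_force: 0.0
```

{"method": "move_arm", "body": {"moves": [[0.5,[0,0,0],[0,0,-0.1208]],[0.5,[0,0,0],[0,0,-0.1208]],[0.5,[0,0,0],[0,0,-0.1208]],[0.5,[0,0,0],[0,0,-0.1208]],[0.5,[0,0,0],[0,0,-0.1208]],[0.5,[0,0,0],[0,0,-0.1208]],[0.5,[0,0,0],[0,0,0]],[0.5,[0,0,0],[0,0,0]],[0.5,[0,0,0],[0,0,0]],[0.5,[0,0,0],[0,0,0]]]}}

```text
time: 2.65
eef_pos: [0.5939, -0.2258, 0.2312]
tcp_rot: [0.543, 0.839, -0.0, -0.0]
contact_force: [1.0, 0.5, 0.3]
opening: 0.502
finger_force: 0.0
```

```bash
cat >> h.py <<'E'
def yaw(s):
    m=R.from_quat(s["tcp_rot"]).as_matrix();return np.degrees(np.arctan2(m[1,0],m[0,0]))
def shot(fn,name="wrist"):
    s=get_state();im=read_camera(name)[:,:,::-1].copy();cv2.imwrite(f"pics/{fn}.png",im)
    import pickle;pickle.dump(s,open(f"pics/{fn}.pkl","wb"));return s,im
def load(fn):
    import pickle;return pickle.load(open(f"pics/{fn}.pkl","rb")),cv2.imread(f"pics/{fn}.png")
def delta(s,X,yw=None):
    m=R.from_quat(s["tcp_rot"]).as_matrix();print("shift",(m.T@(np.array(X)-s["eef_pos"])).round(4),"turnz",None if yw is None else round(np.radians(-((yw-yaw(s)+180)%360-180)),4))
E
python3 - <<'E'
from h import *
s,im=shot("w1");print(s["time"],s["eef_pos"],s["tcp_rot"],yaw(s),s["opening"],s["qpos"])
E
```

```text
2.65 [ 0.59388035 -0.22578896  0.23118734] [ 5.43476029e-01  8.39424680e-01 -4.78934473e-06 -1.15478680e-04] 114.1588344512707 0.5015322159271824 [-5.22800682e-01  2.00664286e-01  1.67950024e+00  2.50462707e-06
  1.26165928e+00 -9.44452662e-01]
```

View pics/w1.png

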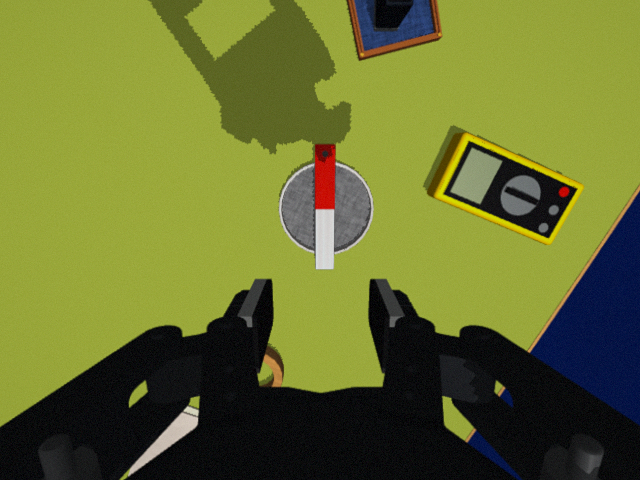

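The wrist view shows the magnet along the image, from (325,144) to (325,269), lying across the tin centred near (326,207). The box corner is at the top, near (400,30), and the meter is well clear at (505,187).

```bash
cat >> h.py <<'E'
def blob(mask,near,r=60):
    m=(mask>0).astype(np.uint8);k=np.zeros_like(m);cv2.circle(k,tuple(map(int,near)),r,1,-1);m&=k
    c=max(cv2.findContours(m,cv2.RETR_EXTERNAL,cv2.CHAIN_APPROX_NONE)[0],key=cv2.contourArea);return c
E
python3 - <<'E'
from h import *
def mag(im,near,r):
    b,g,rr=[x.astype(int) for x in cv2.split(im)]
    red=(rr>110)&(g<70)&(b<70); wh=(rr>185)&(g>185)&(b>185)
    return [blob(m.astype(np.uint8),near,r) for m in (red,wh)]
s,im=load("w1"); t=cv2.imread("pics/top0.png")
for n,i,near,r in (("wrist",im,(325,207),70),("top",t,(412,255),32)):
    for c in mag(i,near,r): print(n,cv2.contourArea(c),cv2.minAreaRect(c))
    # joint rectangle
    c=np.vstack(mag(i,near,r));q=cv2.minAreaRect(c);print(n,q, cv2.boxPoints(q).round(1).tolist())
    hsv=cv2.cvtColor(i,cv2.COLOR_BGR2HSV)
    ng=((hsv[...,1]<60)&(hsv[...,2]>60)).astype(np.uint8);ng=cv2.morphologyEx(ng,cv2.MORPH_CLOSE,np.ones((13,13)))
    print("tin",cv2.fitEllipse(cv2.convexHull(blob(ng,near,r))))
E
```

```text
wrist 1076.5 ((324.5, 176.0), (64.0, 19.0), 90.0)
wrist 981.5 ((324.5, 239.0), (58.0, 17.0), 90.0)
wrist ((324.5, 206.0), (124.0, 19.0), 90.0) [[315.0, 144.0], [334.0, 144.0], [334.0, 268.0], [315.0, 268.0]]
tin ((325.6739807128906, 212.4521484375), (92.90034484863281, 107.20905303955078), 0.11759443581104279)
top 212.0 ((398.08251953125, 261.6855773925781), (8.833512306213379, 28.4296932220459), 66.03750610351562)
top 2.0 ((428.4741516113281, 247.43968200683594), (1.181758165359497, 10.241904258728027), 66.80140686035156)
top ((409.262939453125, 256.7165222167969), (8.833512306213379, 52.8995361328125), 66.03750610351562) [[383.29998779296875, 263.3999938964844], [431.6000061035156, 241.89999389648438], [435.20001220703125, 250.0], [386.8999938964844, 271.5]]
tin ((413.64019775390625, 253.70254516601562), (43.93234634399414, 52.67698287963867), 63.867916107177734)
```

Run:
```python
from h import *
s,im=load("w1")
print(tri([ray("wrist",(325,176.3),s),ray("top",(398.1,261.7))]))
m=np.array([plane("wrist",(325,u),.026,s) for u in (143.8,269)]);print(m,m.mean(0),np.linalg.norm(m[0]-m[1]),np.degrees(np.arctan2(*(m[0]-m[1])[[1,0]])))
print("tin",plane("wrist",(326,207),.011,s),tri([ray("wrist",(326,207),s),ray("top",(412,255.3))]))
delta(s,[*m.mean(0)[:2],.014])
t=cv2.imread("pics/top0.png");cv2.imwrite("pics/topc.png",cv2.resize(t[215:325,175:355],None,fx=4.4,fy=4.4,interpolation=cv2.INTER_CUBIC))
```

```text
(array([ 0.58225661, -0.19237581,  0.01897703]), np.float64(0.0009328193557771232))
[[ 0.56954337 -0.16252214  0.026     ]
 [ 0.62297384 -0.28058629  0.026     ]] [ 0.59625861 -0.22155422  0.026     ] 0.12959151156762913 114.34934927573742
tin [ 0.59748776 -0.22124238  0.011     ] (array([ 0.59619195, -0.22222422,  0.01894879]), np.float64(0.002270714262589873))
shift [0.0028 0.0039 0.2172] turnz None
```

View pics/topc.png

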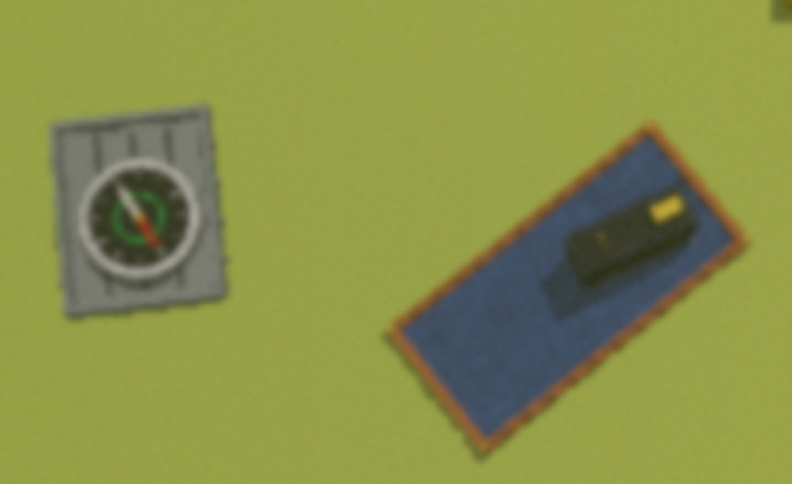

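The crop shows the tray corners at (51,122), (208,106), (228,296) and (68,317), with the compass at (139,218). The box corners are at (650,125), (745,241), (483,455) and (388,333), and the battery top is near (632,235).

Next I descend on the magnet and grip it.

{"method": "move_arm", "body": {"moves": [[0.5,[0.0028,0.0039,0.03],[0,0,0]],[0.5,[0,0,0.036],[0,0,0]],[0.5,[0,0,0.036],[0,0,0]],[0.5,[0,0,0.036],[0,0,0]],[0.5,[0,0,0.036],[0,0,0]],[0.5,[0,0,0.02],[0,0,0]],[0.5,[0,0,0.015],[0,0,0]],[0.5,[0,0,0.008],[0,0,0]],[0.5,[0,0,0],[0,0,0]],[0.5,[0,0,0],[0,0,0]]], "grip_force": 50}}

```text
time: 3.53
eef_pos: [0.5972, -0.2222, 0.0154]
tcp_rot: [0.543, 0.84, 0.0, 0.001]
contact_force: [-0.0, -0.3, -0.1]
opening: 0.497
finger_force: 0.0
```

{"method": "move_arm", "body": {"moves": [[0,[0,0,0],[0,0,0]],[0,[0,0,0],[0,0,0]],[0,[0,0,0],[0,0,0]],[0,[0,0,0],[0,0,0]],[0,[0,0,0],[0,0,0]],[0,[0,0,0],[0,0,0]],[0,[0,0,0],[0,0,0]],[0,[0,0,0],[0,0,0]],[0,[0,0,0],[0,0,0]],[0,[0,0,0],[0,0,0]]]}}

```text
time: 4.37
eef_pos: [0.598, -0.2225, 0.0168]
tcp_rot: [0.543, 0.84, 0.0, 0.002]
contact_force: [-0.9, 0.3, 6.6]
opening: 0.213
finger_force: 51.1
```

Run:
```python
from h import *
def P(c,z): return [plane("top",np.array(u)/4.4+[175,215]-0.4,z) for u in c]
for n,c in (("tray",[(51,122),(208,106),(228,296),(68,317)]),("box",[(650,125),(745,241),(483,455),(388,333)])):
    p=np.array(P(c,.012));print(n,p.mean(0),[ (round(float(np.linalg.norm(e)),4),round(float(np.degrees(np.arctan2(e[1],e[0]))),1)) for e in np.diff(np.vstack([p,p[:1]]),axis=0)])
print("compass",P([(139,218)],.022))
print("batt",P([(632,235)],.069))
s=get_state();print(s["eef_pos"],s["contact_force"],s["opening"],s["time"])
```

```text
tray [0.58678314 0.22928935 0.012     ] [(0.0791, -84.7), (0.0972, -173.2), (0.0797, 96.8), (0.0993, 6.5)]
box [0.54494831 0.01521234 0.012     ] [(0.0757, -142.0), (0.168, 128.5), (0.0768, 37.7), (0.1675, -51.8)]
compass [array([0.58097165, 0.22727035, 0.022     ])]
batt [array([ 0.56263316, -0.01657796,  0.069     ])]
[ 0.59797582 -0.22249218  0.01684845] [-0.93556311  0.33254373  6.5675191 ] 0.2133127134166788 4.3667
```

{"method": "move_arm", "body": {"moves": [[0,[0,0,-0.01],[0,0,0]],[0,[0,0,-0.025],[0,0,0]],[0,[0,0,-0.03],[0,0,0]],[0,[0,0,0],[0,0,-0.082]],[0,[0,0,0],[0,0,-0.082]],[0,[0,0,0],[0,0,-0.083]],[0,[0,0,0],[0,0,0]],[0,[0,0,0],[0,0,0]],[0,[0,0,0],[0,0,0]],[0,[0,0,0],[0,0,0]]]}}

```text
time: 5.2
eef_pos: [0.596, -0.2215, 0.0789]
tcp_rot: [0.436, 0.9, 0.0, -0.0]
contact_force: [-0.6, -0.2, -3.4]
opening: 0.217
finger_force: 50.1
```

Run:
```python
from h import *
s,im=shot("w2");print(s["eef_pos"],s["contact_force"],s["opening"],s["time"],yaw(s),s["tcp_rot"])
delta(s,[.46,-.165,.05],128.3)
```

```text
[ 0.59601133 -0.22148438  0.07892301] [-0.57875487 -0.2030704  -3.42901353] 0.21720377742024038 5.2 128.34506984805753 [ 4.35662511e-01  9.00109977e-01  1.96340245e-05 -4.52782017e-04]
shift [ 0.1287 -0.0716  0.0291] turnz 0.0008
```

View pics/w2.png

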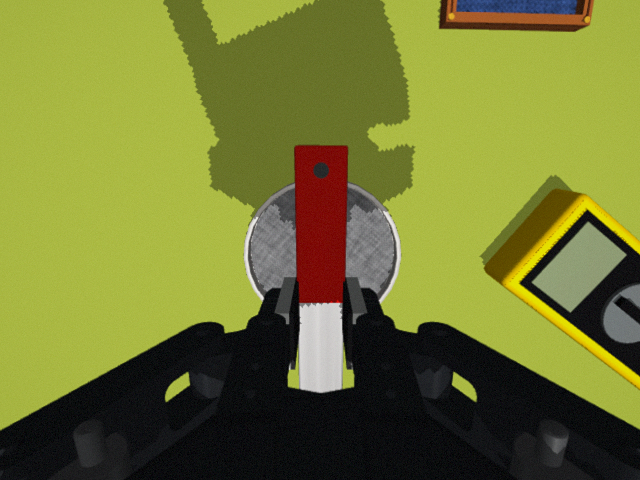

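The magnet is held at its middle and level, from (321,146) to about (321,390). The tin is empty, centred near (322,248).

{"method": "move_arm", "body": {"moves": [[0,[0.0257,-0.0143,0],[0,0,0]],[0,[0.0257,-0.0143,0],[0,0,0]],[0,[0.0257,-0.0143,0],[0,0,0]],[0,[0.0257,-0.0143,0],[0,0,0]],[0,[0.0257,-0.0143,0],[0,0,0]],[0,[0,0,0.02],[0,0,0]],[0,[0,0,0.025],[0,0,0]],[0,[0,0,0.015],[0,0,0]],[0,[0,0,0.006],[0,0,0]],[0,[0,0,0.003],[0,0,0]]]}}

```text
time: 6.08
eef_pos: [0.4598, -0.165, 0.0094]
tcp_rot: [0.435, 0.9, 0.0, -0.001]
contact_force: [0.0, 1.0, -2.2]
opening: 0.217
finger_force: 50.1
```

{"method": "move_arm", "body": {"moves": [[0,[0,0,0.0015],[0,0,0]],[0,[0,0,0.001],[0,0,0]],[0,[0,0,0.001],[0,0,0]],[0,[0,0,0],[0,0,0]],[0,[0,0,0],[0,0,0]],[0,[0,0,0],[0,0,0]],[0,[0,0,0],[0,0,0]],[0,[0,0,0],[0,0,0]],[0,[0,0,0],[0,0,0]],[0,[0,0,0],[0,0,0]]]}}

```text
time: 6.92
eef_pos: [0.4605, -0.1654, 0.0069]
tcp_rot: [0.435, 0.9, 0.0, 0.0]
contact_force: [-0.6, -0.7, -3.0]
opening: 0.212
finger_force: 50.1
```

{"method": "move_arm", "body": {"moves": [[0,[0,0,0.0007],[0,0,0]],[0,[0,0,0.0007],[0,0,0]],[0,[0,0,0.0006],[0,0,0]],[0,[0,0,0],[0,0,0]],[0,[0,0,0],[0,0,0]],[0,[0,0,0],[0,0,0]],[0,[0,0,0],[0,0,0]],[0,[0,0,0],[0,0,0]],[0,[0,0,0],[0,0,0]],[0,[0,0,0],[0,0,0]]]}}

```text
time: 7.75
eef_pos: [0.4606, -0.1655, 0.0059]
tcp_rot: [0.435, 0.9, -0.0, -0.0]
contact_force: [-3.1, 1.2, 5.5]
opening: 0.213
finger_force: 51.2
```

{"method": "move_arm", "body": {"moves": [[0.45,[0,0,0],[0,0,0]],[0.45,[0,0,0],[0,0,0]],[0.45,[0,0,0],[0,0,0]],[0.45,[0,0,0],[0,0,0]],[0.45,[0,0,-0.02],[0,0,0]],[0.45,[0,0,-0.035],[0,0,0]],[0.45,[0,0,-0.04],[0,0,0]],[0.45,[0,0,-0.04],[0,0,0]],[0.45,[0,0,-0.035],[0,0,0]],[0.45,[0,0,-0.02],[0,0,0]]]}}

```text
time: 8.58
eef_pos: [0.4622, -0.1664, 0.2]
tcp_rot: [0.435, 0.9, -0.0, 0.004]
contact_force: [0.5, -0.2, 0.3]
opening: 0.449
finger_force: 0.0
```

{"method": "move_arm", "body": {"moves": [[0.95,[0.0208,0.031,0],[0,0,0]],[0.95,[0.0208,0.031,0],[0,0,0]],[0.95,[0.0208,0.031,0],[0,0,0]],[0.95,[0.0208,0.031,0],[0,0,0]],[0.95,[0.0208,0.031,0],[0,0,0]],[0.95,[0.0208,0.031,0],[0,0,0]],[0.95,[0.0208,0.031,0],[0,0,0]],[0.95,[0.0208,0.031,0],[0,0,0]],[0.95,[0.0208,0.031,0],[0,0,0]],[0.95,[0.0208,0.031,0],[0,0,0]]]}}

```text
time: 9.42
eef_pos: [0.5744, 0.1921, 0.1946]
tcp_rot: [0.435, 0.9, -0.0, 0.0]
contact_force: [-0.4, -0.6, 0.6]
opening: 0.949
finger_force: 0.0
```

{"method": "move_arm", "body": {"moves": [[0.95,[0,0,0],[0,0,0]],[0.95,[0,0,0],[0,0,0]],[0.95,[0,0,0],[0,0,0]],[0.95,[0,0,0],[0,0,0]],[0.95,[0,0,0],[0,0,0]],[0.95,[0,0,0],[0,0,0]],[0.95,[0,0,0],[0,0,0]],[0.95,[0,0,0],[0,0,0]],[0.95,[0,0,0],[0,0,0]],[0.95,[0,0,0],[0,0,0]]]}}

```text
time: 10.25
eef_pos: [0.5742, 0.19, 0.1949]
tcp_rot: [0.435, 0.9, 0.0, 0.0]
contact_force: [0.0, 0.6, -0.7]
opening: 0.949
finger_force: 0.0
```

Run:
```python
from h import *
s,im=shot("w3");print(s["eef_pos"],s["contact_force"],s["opening"],s["time"],yaw(s),s["tcp_rot"])
```

```text
[0.5741865  0.18996859 0.19492211] [ 0.04819377  0.59355009 -0.66532564] 0.948551910987404 10.25 128.39061584978063 [4.35304824e-01 9.00283125e-01 3.86153119e-05 5.45358038e-05]
```

View pics/w3.png

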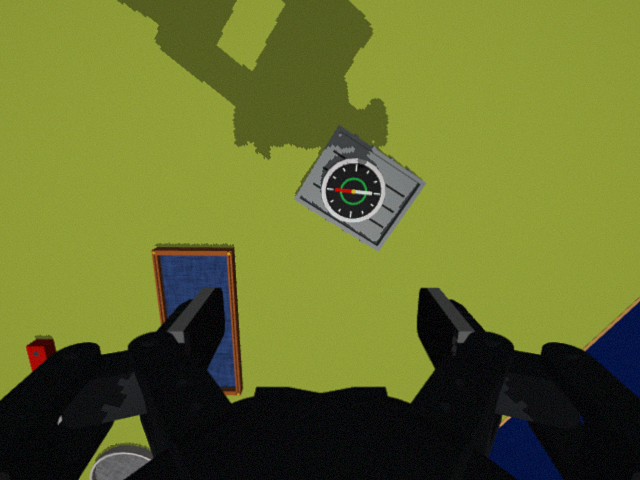

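The compass is at (353,190). The tray corners are (340,127), (425,183), (378,250) and (296,198). The box's far end runs from (152,248) to (234,246), and the magnet end is at (38,353).

Run:
```python
from h import *
s,im=load("w3");t=cv2.imread("pics/top0.png")
def comp(i,near,r):
    g=i.min(2);m=(g>(np.percentile(g[near[1]-r:near[1]+r,near[0]-r:near[0]+r],85))).astype(np.uint8)
    b,gg,rr=[x.astype(int) for x in cv2.split(i)];gm=((gg>rr+35)&(gg>b+35)).astype(np.uint8)
    c=blob(gm,near,r);return cv2.minEnclosingCircle(c)
a=comp(im,(353,190),26);b=comp(t,(207,263),9);print(a,b)
print("comp",tri([ray("wrist",a[0],s),ray("top",b[0])]),plane("wrist",a[0],.022,s))
c=[(340,127),(425,183),(378,250),(296,198)]
for z in(.012,):
    p=np.array([plane("wrist",u,z,s) for u in c]);print("tray",p.mean(0),[(round(float(np.linalg.norm(e)),4),round(float(np.degrees(np.arctan2(e[1],e[0]))),1)) for e in np.diff(np.vstack([p,p[:1]]),axis=0)])
ct=[np.array(u)/4.4+[175,215]-.4 for u in [(208,106),(228,296),(68,317),(51,122)]]
q=np.array([plane("wrist",u,.012,s)[:2] for u in [(152,248),(234,246),(242,394)]]);print("box",q,np.degrees(np.arctan2(*(q[0]-q[1])[::-1])),np.degrees(np.arctan2(*(q[1]-q[2])[::-1])))
X=plane("wrist",a[0],.022,s);delta(s,[X[0],X[1],.0095])
```

```text
((353.5, 187.5), 12.747649192810059) ((205.5, 269.0), 0.5001000165939331)
comp (array([0.57650663, 0.23078828, 0.01056399]), np.float64(0.004500955719383307)) [0.57935402 0.23121472 0.022     ]
tray [0.58774261 0.23227385 0.012     ] [(0.095, 6.5), (0.0778, -83.8), (0.0953, -174.4), (0.0763, 96.0)]
box [[ 0.4625279   0.06116768]
 [ 0.52529314  0.11356987]
 [ 0.63064033 -0.02384011]] -140.1417669564458 127.47605775601657
shift [0.0291 0.0296 0.1854] turnz None
```

{"method": "move_arm", "body": {"moves": [[0.95,[0.0135,0.0145,0.01],[0,0,0]],[0.95,[0.0135,0.0145,0.02],[0,0,0]],[0.95,[0,0,0.03],[0,0,0]],[0.95,[0,0,0.03],[0,0,0]],[0.95,[0,0,0.02],[0,0,0]],[0.95,[0,0,0],[0,0,0]],[0.95,[0,0,0],[0,0,0]],[0.95,[0,0,0],[0,0,0]],[0.95,[0,0,0],[0,0,0]],[0.95,[0,0,0],[0,0,0]]]}}

```text
time: 11.13
eef_pos: [0.5816, 0.2297, 0.0873]
tcp_rot: [0.435, 0.9, 0.001, 0.002]
contact_force: [0.3, 0.4, -0.6]
opening: 0.949
finger_force: 0.0
```

Run:
```python
from h import *
s,im=shot("w4");print(s["eef_pos"],s["time"],yaw(s))
s3,i3=load("w3")
def ring(i,near,r):
    hsv=cv2.cvtColor(i,cv2.COLOR_BGR2HSV);m=((hsv[...,1]<40)&(hsv[...,2]>200)).astype(np.uint8)
    c=blob(m,near,r);return cv2.fitEllipse(cv2.convexHull(c))
u=project("wrist",[.58,.2285,.022],s);print(u)
e=ring(im,u,70);e3=ring(i3,(353,190),45);print(e,e3)
for k,st in((e,s),(e3,s3)): print(plane("wrist",k[0],.022,st))
print(tri([ray("wrist",e[0],s),ray("wrist",e3[0],s3)]),tri([ray("wrist",e[0],s),ray("top",(206.2,264.1))]))
X=plane("wrist",e[0],.022,s);delta(s,[X[0],X[1],.0095])
```

```text
[0.58163765 0.22965573 0.08729468] 11.1333 128.4080987208541
[317.70469475 253.66763541]
((319.137939453125, 252.88870239257812), (86.30767822265625, 91.27717590332031), 91.88291931152344) ((347.11602783203125, 209.73794555664062), (21.902376174926758, 40.70173263549805), 105.80512237548828)
[0.58039018 0.22946703 0.022     ]
[0.5878859  0.21171145 0.022     ]
(array([ 0.60623051,  0.20011029, -0.09607128]), np.float64(0.0024223717945763114)) (array([0.58165621, 0.22816522, 0.01675592]), np.float64(0.00022373684827228956))
shift [ 0.0008 -0.0014  0.0778] turnz None
```

View pics/w4.png

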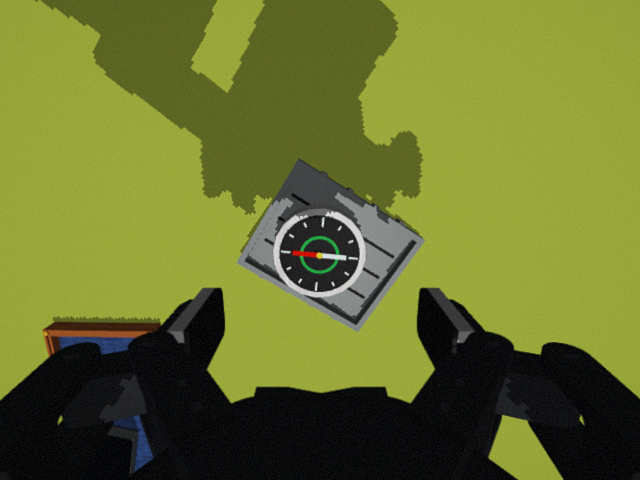

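The compass ring is centred at (319,253) with the fingers evenly spaced on either side. The tray corners are (301,159), (423,240), (357,330) and (238,263).

{"method": "move_arm", "body": {"moves": [[0.92,[0.0008,-0.0014,0.015],[0,0,0]],[0.92,[0,0,0.025],[0,0,0]],[0.92,[0,0,0.02],[0,0,0]],[0.92,[0,0,0.01],[0,0,0]],[0.92,[0,0,0.005],[0,0,0]],[0.92,[0,0,0.0025],[0,0,0]],[0.92,[0,0,0],[0,0,0]],[0.92,[0,0,0],[0,0,0]],[0.92,[0,0,0],[0,0,0]],[0.92,[0,0,0],[0,0,0]]], "grip_force": 35}}

```text
time: 12.02
eef_pos: [0.5794, 0.2293, 0.0085]
tcp_rot: [0.435, 0.9, 0.001, 0.001]
contact_force: [-0.1, -0.1, 0.7]
opening: 0.92
finger_force: 0.0
```

{"method": "move_arm", "body": {"moves": [[0.8,[0,0,0],[0,0,0]],[0.75,[0,0,0],[0,0,0]],[0.7,[0,0,0],[0,0,0]],[0.6,[0,0,0],[0,0,0]],[0.5,[0,0,0],[0,0,0]],[0.5,[0,0,0],[0,0,0]],[0.5,[0,0,0],[0,0,0]],[0.5,[0,0,0],[0,0,0]],[0.5,[0,0,0],[0,0,0]],[0.5,[0,0,0],[0,0,0]]]}}

```text
time: 12.85
eef_pos: [0.5792, 0.2293, 0.0083]
tcp_rot: [0.435, 0.9, 0.0, 0.001]
contact_force: [-0.5, 1.1, 6.3]
opening: 0.68
finger_force: 38.0
```

{"method": "move_arm", "body": {"moves": [[0.5,[0,0,-0.005],[0,0,0]],[0.5,[0,0,-0.01],[0,0,0]],[0.5,[0,0,-0.02],[0,0,0]],[0.5,[0,0,-0.03],[0,0,0]],[0.5,[0,0,-0.035],[0,0,0]],[0.5,[0,0,-0.03],[0,0,0]],[0.5,[0,0,-0.01],[0,0,0]],[0.5,[0,0,0],[0,0,0]],[0.5,[0,0,0],[0,0,0]],[0.5,[0,0,0],[0,0,0]]]}}

```text
time: 13.68
eef_pos: [0.5767, 0.2287, 0.1443]
tcp_rot: [0.435, 0.9, -0.002, -0.002]
contact_force: [-0.3, 0.3, -1.3]
opening: 0.687
finger_force: 37.8
```

Run:
```python
from h import *
s,im=shot("w5");print(s["eef_pos"],s["contact_force"],s["opening"],s["time"])
delta(s,[.5975,-.2225,.05])
```

```text
[0.57673203 0.22868074 0.14433546] [-0.30232646  0.25898148 -1.25982635] 0.6866791191042971 13.6833
shift [-0.3667 -0.2636  0.0947] turnz None
```

View pics/w5.png

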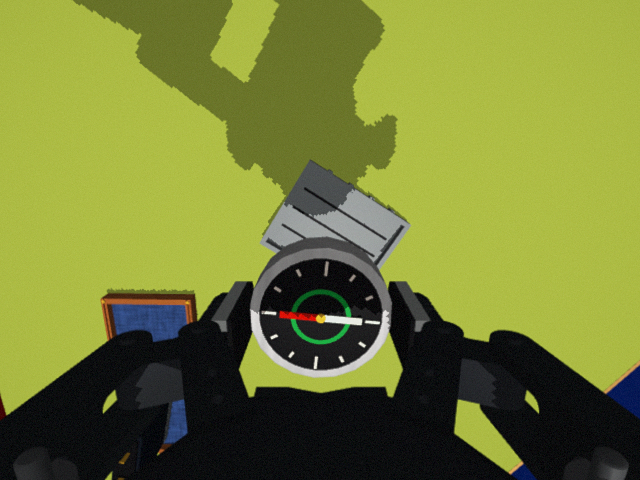

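The compass is held level, its dial centred at (320,317) between the pads, and the tray is empty behind it.

{"method": "move_arm", "body": {"moves": [[0.5,[-0.0262,-0.0188,0],[0,0,0]],[0.5,[-0.0262,-0.0188,0],[0,0,0]],[0.5,[-0.0262,-0.0188,0],[0,0,0]],[0.5,[-0.0262,-0.0188,0],[0,0,0]],[0.5,[-0.0262,-0.0188,0],[0,0,0]],[0.5,[-0.0262,-0.0188,0],[0,0,0]],[0.5,[-0.0262,-0.0188,0],[0,0,0]],[0.5,[-0.0262,-0.0188,0],[0,0,0]],[0.5,[-0.0262,-0.0188,0],[0,0,0]],[0.5,[-0.0262,-0.0188,0],[0,0,0]]]}}

```text
time: 14.57
eef_pos: [0.5924, -0.0941, 0.1445]
tcp_rot: [0.435, 0.9, -0.0, -0.002]
contact_force: [1.6, 0.3, -0.8]
opening: 0.687
finger_force: 37.8
```

{"method": "move_arm", "body": {"moves": [[0.5,[-0.0262,-0.0188,0],[0,0,0]],[0.5,[-0.0262,-0.0188,0],[0,0,0]],[0.5,[-0.0262,-0.0188,0],[0,0,0]],[0.5,[-0.0261,-0.0188,0],[0,0,0]],[0.5,[0,0,0],[0,0,0]],[0.5,[0,0,0],[0,0,0]],[0.5,[0,0,0.02],[0,0,0]],[0.5,[0,0,0.02],[0,0,0]],[0.5,[0,0,0],[0,0,0]],[0.5,[0,0,0],[0,0,0]]]}}

```text
time: 15.4
eef_pos: [0.5984, -0.2196, 0.1045]
tcp_rot: [0.435, 0.901, 0.0, -0.003]
contact_force: [0.2, -0.7, 0.2]
opening: 0.683
finger_force: 37.9
```

Run:
```python
from h import *
s,im=shot("w6");print(s["eef_pos"],s["contact_force"],s["opening"],s["time"])
b,g,r=[x.astype(int) for x in cv2.split(im)]
delta(s,[.5975,-.222,.0073])
```

```text
[ 0.59842482 -0.21961907  0.10446859] [ 0.18031132 -0.66505927  0.17717194] 0.6825313437553718 15.4
shift [-0.0019 -0.002   0.0972] turnz None
```

View pics/w6.png

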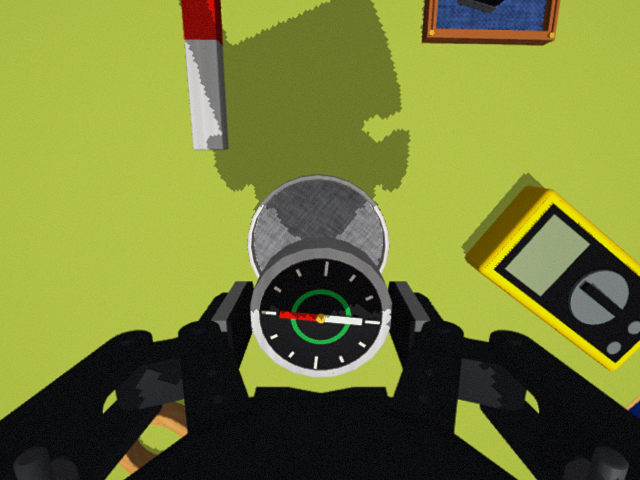

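The tin spans columns 248 to 388 with its top edge at row 175, so it is centred near (318,243), in line with the held compass. The tape roll and meter are clear.

{"method": "move_arm", "body": {"moves": [[0.5,[-0.0019,-0.002,0.02],[0,0,0]],[0.5,[0,0,0.03],[0,0,0]],[0.5,[0,0,0.02],[0,0,0]],[0.5,[0,0,0.01],[0,0,0]],[0.5,[0,0,0],[0,0,0]],[0.5,[0,0,0],[0,0,0]],[0.5,[0,0,0],[0,0,0]],[0.5,[0,0,0],[0,0,0]],[0.5,[0,0,0],[0,0,0]],[0.5,[0,0,0],[0,0,0]]]}}

```text
time: 16.28
eef_pos: [0.6004, -0.2249, 0.0287]
tcp_rot: [0.435, 0.9, -0.0, 0.001]
contact_force: [0.2, 0.5, 0.2]
opening: 0.682
finger_force: 37.9
```

Run:
```python
from h import *
s6,im=load("w6");print("tin",plane("wrist",(318.3,243.5),.011,s6))
s=get_state();print(s["eef_pos"],s["contact_force"],s["time"])
```

```text
tin [ 0.59706201 -0.22152189  0.011     ]
[ 0.60043506 -0.22487162  0.02865613] [0.17087587 0.49261902 0.17364342] 16.2833
```

{"method": "move_arm", "body": {"moves": [[0.5,[0.0045,-0.0005,0.006],[0,0,0]],[0.5,[0,0,0.006],[0,0,0]],[0.5,[0,0,0.004],[0,0,0]],[0.5,[0,0,0.002],[0,0,0]],[0.5,[0,0,0.0015],[0,0,0]],[0.5,[0,0,0],[0,0,0]],[0.5,[0,0,0],[0,0,0]],[0.5,[0,0,0],[0,0,0]],[0.5,[0,0,0],[0,0,0]],[0.5,[0,0,0],[0,0,0]]]}}

```text
time: 17.12
eef_pos: [0.5966, -0.2214, 0.0079]
tcp_rot: [0.435, 0.9, -0.0, 0.0]
contact_force: [-0.3, 0.2, -1.0]
opening: 0.682
finger_force: 37.9
```

{"method": "move_arm", "body": {"moves": [[0.5,[0,0,0.0007],[0,0,0]],[0.5,[0,0,0.0007],[0,0,0]],[0.5,[0,0,0.0006],[0,0,0]],[0.5,[0,0,0],[0,0,0]],[0.5,[0,0,0],[0,0,0]],[0.5,[0,0,0],[0,0,0]],[0.5,[0,0,0],[0,0,0]],[0.5,[0,0,0],[0,0,0]],[0.5,[0,0,0],[0,0,0]],[0.5,[0,0,0],[0,0,0]]]}}

```text
time: 17.95
eef_pos: [0.5968, -0.2214, 0.0073]
tcp_rot: [0.435, 0.9, -0.0, -0.0]
contact_force: [-4.0, 1.7, 5.1]
opening: 0.682
finger_force: 38.6
```

{"method": "move_arm", "body": {"moves": [[0.75,[0,0,0],[0,0,0]],[0.8,[0,0,0],[0,0,0]],[0.8,[0,0,0],[0,0,0]],[0.8,[0,0,0],[0,0,0]],[0.8,[0,0,-0.01],[0,0,0]],[0.8,[0,0,-0.03],[0,0,0]],[0.8,[0,0,-0.04],[0,0,0]],[0.8,[0,0,-0.04],[0,0,0]],[0.8,[0,0,-0.04],[0,0,0]],[0.8,[0,0,-0.04],[0,0,0]]]}}

```text
time: 18.78
eef_pos: [0.5963, -0.2211, 0.2084]
tcp_rot: [0.435, 0.9, -0.0, 0.0]
contact_force: [0.8, -0.6, 0.7]
opening: 0.802
finger_force: 0.0
```

{"method": "move_arm", "body": {"moves": [[0.8,[0.0302,0.016,0],[0,0,0]],[0.7,[0.0302,0.016,0],[0,0,0]],[0.6,[0.0302,0.016,0],[0,0,0]],[0.6,[0.0302,0.016,0],[0,0,0]],[0.6,[0.0302,0.016,0],[0,0,0]],[0.6,[0.0302,0.016,0],[0,0,0]],[0.6,[0,0,0],[0,0,0]],[0.6,[0,0,0],[0,0,0]],[0.6,[0,0,0],[0,0,0]],[0.6,[0,0,0],[0,0,0]]]}}

```text
time: 19.62
eef_pos: [0.5595, -0.0207, 0.2062]
tcp_rot: [0.436, 0.9, -0.0, 0.0]
contact_force: [0.6, -0.0, 0.4]
opening: 0.6
finger_force: 0.0
```

Run:
```python
from h import *
s,im=shot("w7");print(s["eef_pos"],s["contact_force"],s["opening"],s["time"],yaw(s))
t=shot("top7","top")[1]
c=t[225:290,280:460];cv2.imwrite("pics/w7v.png",np.vstack([cv2.resize(im[60:420,80:600],(624,432)),cv2.resize(c,(624,165))[:165]]))
```

```text
[ 0.55951941 -0.02065772  0.20619665] [ 0.64046012 -0.03038852  0.40560304] 0.5997221647035262 19.6167 128.3516403408698
```

View pics/w7v.png

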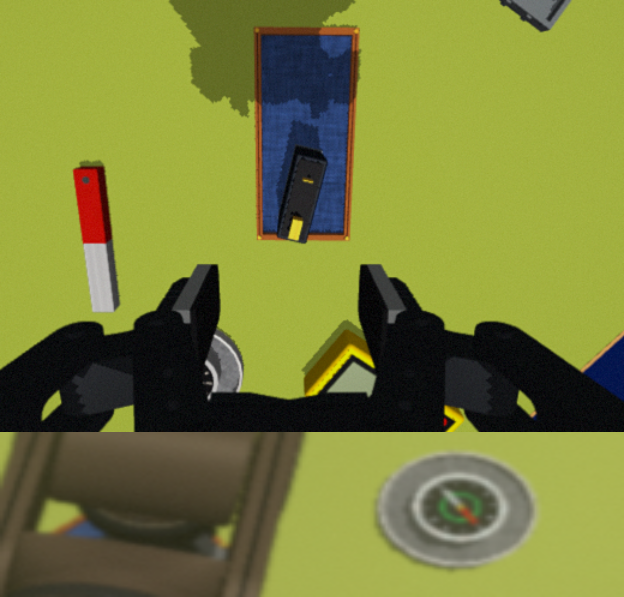

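The compass lies dial up in the tin, at (457,507) in the lower strip. In the view the battery runs from (312,150) to (293,240), about 12° off the box axis. The magnet is clear on the desk, from (89,165) to (103,310).

Run:
```python
from h import *
s,im=load("w7")
m=(im.max(2)<62).astype(np.uint8);m=cv2.morphologyEx(m,cv2.MORPH_OPEN,np.ones((3,3)));m[:, :]=m
m2=np.zeros_like(m);m2[178:270,300:360]=m[178:270,300:360]
hsv=cv2.cvtColor(im,cv2.COLOR_BGR2HSV);br=((hsv[...,2]>140)&(hsv[...,0]<32)&(hsv[...,1]>130)).astype(np.uint8);b2=np.zeros_like(br);b2[185:268,305:358]=br[185:268,305:358];m2|=b2
c=cv2.convexHull(blob(m2,(330,222),60));q=cv2.minAreaRect(c);print(q,cv2.boxPoints(q).round(1).tolist())
print(cv2.approxPolyDP(c,2,True)[:,0].tolist())
n,l,st,ce=cv2.connectedComponentsWithStats(b2);print(st.tolist(),ce.round(1).tolist())
v=im[170:280,290:370];cv2.imwrite("pics/b7.png",cv2.resize(v,None,fx=5,fy=5,interpolation=cv2.INTER_CUBIC))
```

```text
((331.0, 220.5), (81.0, 52.0), 90.0) [[305.0, 180.0], [357.0, 180.0], [357.0, 261.0], [305.0, 261.0]]
[[326, 180], [346, 185], [352, 194], [357, 260], [305, 260]]
[[0, 0, 640, 480, 306897], [333, 210, 8, 2, 8], [320, 243, 12, 17, 141], [305, 256, 16, 5, 45], [336, 256, 22, 6, 109]] [[319.5, 239.5], [336.5, 210.5], [325.8, 251.1], [309.9, 258.6], [346.9, 258.1]]
```

View pics/b7.png

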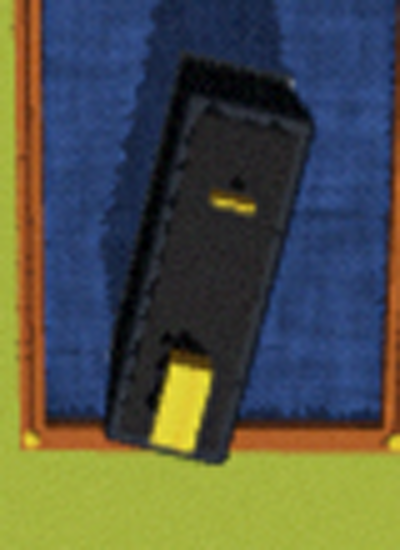

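The battery's top face has its corners at (192,97), (313,127), (226,463) and (110,437) in the 5x crop. The brass strips are at (233,203) and (183,400).

Run:
```python
from h import *
s,im=load("w7");f=lambda u:np.array(u)/5+[290,170]
def ctr(px,z,st):
    p=np.array([plane("wrist",u,z,st) for u in px]);print(p.mean(0).round(4),[(round(float(np.linalg.norm(e)),4),round(float(np.degrees(np.arctan2(e[1],e[0]))),1)) for e in np.diff(np.vstack([p,p[:1]]),axis=0)]);return p.mean(0)
px=[f(u) for u in [(192,97),(313,127),(226,463),(110,437)]]
X=ctr(px,.069,s)
g=lambda u:np.array(u)/1.2+[80,60]
B=ctr([g((255,28)),g((359,29)),g((350,240)),g((257,240))],.012,s)
s4,_=load("w4");ctr([(301,159),(423,240),(357,330),(238,263)],.012,s4)
s5,_=load("w5")
# height: top centre by top camera + wrist
print(tri([ray("wrist",np.mean(px,0),s),ray("top",np.array((632,235))/4.4+[175,215]-.4)]))
delta(s,[X[0],X[1],.12],116)
```

```text
[ 0.5664 -0.0148  0.069 ] [(0.0203, 24.5), (0.0594, -64.8), (0.0204, -154.9), (0.0596, 115.1)]
[0.5472 0.0157 0.012 ] [(0.0786, 37.9), (0.1681, -51.8), (0.0799, -141.7), (0.1687, 127.7)]
[0.5874 0.2326 0.012 ] [(0.0949, 5.2), (0.078, -83.8), (0.0952, -173.4), (0.0803, 96.0)]
(array([ 0.56629662, -0.01641345,  0.05658264]), np.float64(0.001871712069293714))
shift [0.0004 0.009  0.0862] turnz 0.2156
```

{"method": "move_arm", "body": {"moves": [[0.6,[0,0,0],[0,0,0.1157]],[0.6,[0,0,0],[0,0,0.1156]],[0.6,[0.0024,0.0088,0.02],[0,0,0]],[0.6,[0,0,0.03],[0,0,0]],[0.6,[0,0,0.03],[0,0,0]],[0.6,[0,0,0],[0,0,0]],[0.6,[0,0,0],[0,0,0]],[0.6,[0,0,0],[0,0,0]],[0.6,[0,0,0],[0,0,0]],[0.6,[0,0,0],[0,0,0]]], "grip_force": 60}}

```text
time: 20.55
eef_pos: [0.5677, -0.0142, 0.1284]
tcp_rot: [0.536, 0.844, 0.001, 0.002]
contact_force: [0.1, 0.9, -0.3]
opening: 0.602
finger_force: 0.0
```

Run:
```python
from h import *
s,im=shot("w8");print(s["eef_pos"],s["contact_force"],s["opening"],s["time"],yaw(s))
delta(s,[.5664,-.0148,.035],115.1)
cv2.imwrite("pics/w8v.png",cv2.resize(im[200:350,220:420],None,fx=3.5,fy=3.5,interpolation=cv2.INTER_CUBIC))
```

```text
[ 0.56768726 -0.01422768  0.12835547] [ 0.10852676  0.88131005 -0.2915918 ] 0.601826585228782 20.55 115.14420489536776
shift [ 0.0003 -0.0017  0.0933] turnz 0.0008
```

View pics/w8v.png

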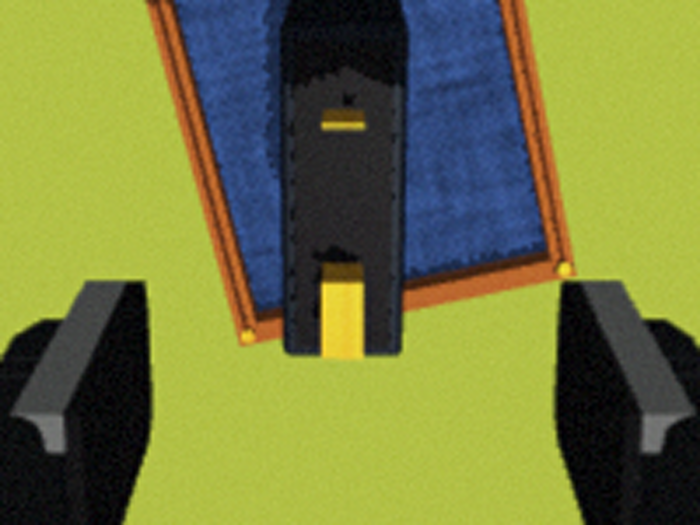

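The battery is square to the fingers. Its axis is at column 343 and the midpoint between the fingers is at about 354, so a shift of about -1.7 mm in y agrees with the computed delta.

{"method": "move_arm", "body": {"moves": [[0.6,[0,-0.0017,0.01],[0,0,0]],[0.6,[0,0,0.02],[0,0,0]],[0.6,[0,0,0.025],[0,0,0]],[0.6,[0,0,0.02],[0,0,0]],[0.6,[0,0,0.013],[0,0,0]],[0.6,[0,0,0.005],[0,0,0]],[0.6,[0,0,0],[0,0,0]],[0.6,[0,0,0],[0,0,0]],[0.6,[0,0,0],[0,0,0]],[0.6,[0,0,0],[0,0,0]]]}}

```text
time: 21.43
eef_pos: [0.5658, -0.0147, 0.0344]
tcp_rot: [0.536, 0.844, 0.001, 0.001]
contact_force: [-0.1, -0.3, 0.4]
opening: 0.598
finger_force: 0.0
```

{"method": "move_arm", "body": {"moves": [[0.45,[0,0,0],[0,0,0]],[0.4,[0,0,0],[0,0,0]],[0.35,[0,0,0],[0,0,0]],[0.3,[0,0,0],[0,0,0]],[0.25,[0,0,0],[0,0,0]],[0.1,[0,0,0],[0,0,0]],[0.1,[0,0,0],[0,0,0]],[0.1,[0,0,0],[0,0,0]],[0.1,[0,0,0],[0,0,0]],[0.1,[0,0,0],[0,0,0]]]}}

```text
time: 22.27
eef_pos: [0.5649, -0.0145, 0.0332]
tcp_rot: [0.536, 0.844, 0.0, 0.0]
contact_force: [-0.4, 0.4, 3.5]
opening: 0.249
finger_force: 59.2
```

{"method": "move_arm", "body": {"moves": [[0.1,[0,0,-0.005],[0,0,0]],[0.1,[0,0,-0.015],[0,0,0]],[0.1,[0,0,-0.02],[0,0,0]],[0.1,[0,0,-0.02],[0,0,0]],[0.1,[0,0,-0.01],[0,0,0]],[0.1,[0,0,0],[0,0,0]],[0.1,[0,0,0],[0,0,0]],[0.1,[0,0,0],[0,0,0]],[0.1,[0,0,0],[0,0,0]],[0.1,[0,0,0],[0,0,0]]]}}

```text
time: 23.1
eef_pos: [0.5636, -0.0143, 0.1013]
tcp_rot: [0.536, 0.844, -0.0, -0.001]
contact_force: [-0.2, 0.6, -0.9]
opening: 0.249
finger_force: 58.8
```

Run:
```python
from h import *
s=get_state();print(s["eef_pos"],s["contact_force"],s["wrist_torque"],s["opening"],s["time"],yaw(s))
delta(s,[.5875,.2320,.06],186)
```

```text
[ 0.56360232 -0.01427761  0.10125843] [-0.20291382  0.58109883 -0.91767104] [0.02438154 0.04867476 0.00087154] 0.2491620924874494 23.1 115.15251912984823
shift [0.2127 0.1264 0.0413] turnz -1.2365
```

{"method": "move_arm", "body": {"moves": [[0.1,[0.0304,0.0181,0],[0,0,0]],[0.1,[0.0304,0.0181,0],[0,0,0]],[0.1,[0.0304,0.0181,0],[0,0,0]],[0.1,[0.0304,0.0181,0],[0,0,0]],[0.1,[0.0304,0.0181,0],[0,0,0]],[0.1,[0.0304,0.0181,0],[0,0,0]],[0.1,[0.0304,0.0181,0],[0,0,0]],[0.1,[0,0,0],[0,0,0]],[0.1,[0,0,0],[0,0,-0.1124]],[0.1,[0,0,0],[0,0,-0.1124]]]}}

```text
time: 23.93
eef_pos: [0.5881, 0.2328, 0.1016]
tcp_rot: [0.435, 0.9, -0.001, -0.001]
contact_force: [-0.1, 0.4, -0.7]
opening: 0.248
finger_force: 59.0
```

{"method": "move_arm", "body": {"moves": [[0.1,[0,0,0],[0,0,-0.1124]],[0.1,[0,0,0],[0,0,-0.1124]],[0.1,[0,0,0],[0,0,-0.1124]],[0.1,[0,0,0],[0,0,-0.1124]],[0.1,[0,0,0],[0,0,-0.1124]],[0.1,[0,0,0],[0,0,-0.1124]],[0.1,[0,0,0],[0,0,-0.1124]],[0.1,[0,0,0],[0,0,-0.1124]],[0.1,[0,0,0],[0,0,-0.1124]],[0.1,[0,0,0],[0,0,0]]]}}

```text
time: 24.77
eef_pos: [0.5884, 0.2317, 0.1018]
tcp_rot: [-0.053, 0.999, -0.0, -0.001]
contact_force: [-1.2, 0.6, -1.3]
opening: 0.246
finger_force: 59.0
```

Run:
```python
from h import *
s,im=shot("w9");print(s["eef_pos"],s["contact_force"],s["opening"],s["time"],yaw(s))
delta(s,[.5875,.2320,.0328],186)
```

```text
[0.58835335 0.23166534 0.1018119 ] [-1.22859023  0.57319892 -1.26052752] 0.24563124555412774 24.7667 -173.90124280476056
shift [0.0007 0.0004 0.069 ] turnz 0.0017
```

View pics/w9.png

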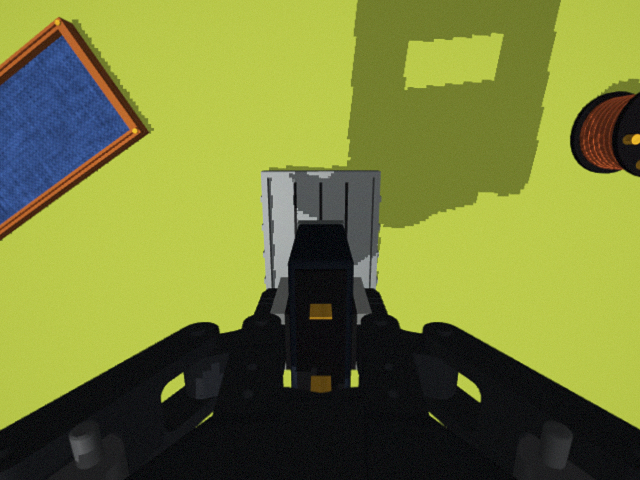

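The battery is upright in the grip and square over the tray, whose top corners are at (262,171) and (380,171). The coil at (605,135) and the box are clear.

{"method": "move_arm", "body": {"moves": [[0.1,[0,0,0.015],[0,0,0]],[0.1,[0,0,0.02],[0,0,0]],[0.1,[0,0,0.015],[0,0,0]],[0.1,[0,0,0.009],[0,0,0]],[0.1,[0,0,0.005],[0,0,0]],[0.1,[0,0,0.002],[0,0,0]],[0.1,[0,0,0.001],[0,0,0]],[0.1,[0,0,0],[0,0,0]],[0.1,[0,0,0],[0,0,0]],[0.1,[0,0,0],[0,0,0]]]}}

```text
time: 25.65
eef_pos: [0.5895, 0.2322, 0.0369]
tcp_rot: [-0.052, 0.999, 0.0, 0.001]
contact_force: [-0.1, 1.0, -1.1]
opening: 0.25
finger_force: 59.0
```

{"method": "move_arm", "body": {"moves": [[0.1,[0,0,0.0007],[0,0,0]],[0.1,[0,0,0.0007],[0,0,0]],[0.1,[0,0,0.0006],[0,0,0]],[0.1,[0,0,0],[0,0,0]],[0.1,[0,0,0],[0,0,0]],[0.1,[0,0,0],[0,0,0]],[0.1,[0,0,0],[0,0,0]],[0.1,[0,0,0],[0,0,0]],[0.1,[0,0,0],[0,0,0]],[0.1,[0,0,0],[0,0,0]]]}}

```text
time: 26.48
eef_pos: [0.5888, 0.232, 0.0338]
tcp_rot: [-0.052, 0.999, 0.0, 0.0]
contact_force: [0.2, 0.1, -1.3]
opening: 0.248
finger_force: 59.0
```

{"method": "move_arm", "body": {"moves": [[0.1,[0,0,0.0005],[0,0,0]],[0.1,[0,0,0.0005],[0,0,0]],[0.1,[0,0,0.0005],[0,0,0]],[0.1,[0,0,0],[0,0,0]],[0.1,[0,0,0],[0,0,0]],[0.1,[0,0,0],[0,0,0]],[0.1,[0,0,0],[0,0,0]],[0.1,[0,0,0],[0,0,0]],[0.1,[0,0,0],[0,0,0]],[0.1,[0,0,0],[0,0,0]]]}}

```text
time: 27.32
eef_pos: [0.5888, 0.232, 0.0323]
tcp_rot: [-0.052, 0.999, 0.0, 0.0]
contact_force: [-0.6, 0.3, -1.4]
opening: 0.25
finger_force: 59.3
```

{"method": "move_arm", "body": {"moves": [[0.1,[0,0,0.0005],[0,0,0]],[0.1,[0,0,0.0005],[0,0,0]],[0.1,[0,0,0],[0,0,0]],[0.1,[0,0,0],[0,0,0]],[0.1,[0,0,0],[0,0,0]],[0.1,[0,0,0],[0,0,0]],[0.1,[0,0,0],[0,0,0]],[0.1,[0,0,0],[0,0,0]],[0.1,[0,0,0],[0,0,0]],[0.1,[0,0,0],[0,0,0]]]}}

```text
time: 28.15
eef_pos: [0.5889, 0.2321, 0.0322]
tcp_rot: [-0.052, 0.999, -0.0, -0.0]
contact_force: [-2.7, -0.7, 6.3]
opening: 0.251
finger_force: 59.9
```

{"method": "move_arm", "body": {"moves": [[0.28,[0,0,0],[0,0,0]],[0.33,[0,0,0],[0,0,0]],[0.4,[0,0,0],[0,0,0]],[0.5,[0,0,0],[0,0,0]],[0.5,[0,0,-0.01],[0,0,0]],[0.5,[0,0,-0.03],[0,0,0]],[0.5,[0,0,-0.035],[0,0,0]],[0.5,[0,0,-0.04],[0,0,0]],[0.5,[0,0,-0.04],[0,0,0]],[0.5,[0,0,-0.02],[0,0,0]]]}}

```text
time: 28.98
eef_pos: [0.5911, 0.2326, 0.2137]
tcp_rot: [-0.052, 0.999, 0.001, 0.005]
contact_force: [0.2, 0.2, 0.9]
opening: 0.502
finger_force: 0.0
```

{"method": "move_arm", "body": {"moves": [[0.5,[0.01414,-0.0318,0],[0,0,0]],[0.5,[0.01414,-0.0318,0],[0,0,0]],[0.5,[0.01414,-0.0318,0],[0,0,0]],[0.5,[0.01414,-0.0318,0],[0,0,0]],[0.5,[0.01414,-0.0318,0],[0,0,0]],[0.5,[0.01414,-0.0318,0],[0,0,0]],[0.5,[0.01414,-0.0318,0],[0,0,0]],[0.5,[0.01414,-0.0318,0],[0,0,0]],[0.5,[0.01414,-0.0318,0],[0,0,0]],[0.5,[0.01414,-0.0318,0],[0,0,0]]]}}

```text
time: 29.82
eef_pos: [0.4807, -0.1004, 0.2072]
tcp_rot: [-0.052, 0.999, -0.0, 0.001]
contact_force: [0.9, 0.2, -0.3]
opening: 0.505
finger_force: 0.0
```

{"method": "move_arm", "body": {"moves": [[0.5,[0.01414,-0.0318,0],[0,0,0]],[0.5,[0.01414,-0.0318,0],[0,0,0]],[0.5,[0,0,0],[0,0,0.1009]],[0.5,[0,0,0],[0,0,0.1009]],[0.5,[0,0,0],[0,0,0.1009]],[0.5,[0,0,0],[0,0,0.1009]],[0.5,[0,0,0],[0,0,0.1009]],[0.5,[0,0,0],[0,0,0.1009]],[0.5,[0,0,0],[0,0,0.1009]],[0.5,[0,0,0],[0,0,0.1009]]]}}

```text
time: 30.65
eef_pos: [0.46, -0.1653, 0.2071]
tcp_rot: [0.346, 0.938, -0.0, 0.001]
contact_force: [0.2, 0.1, -0.6]
opening: 0.498
finger_force: 0.0
```

{"method": "move_arm", "body": {"moves": [[0.5,[0,0,0],[0,0,0.1009]],[0.5,[0,0,0],[0,0,0.1009]],[0.5,[0,0,0.04],[0,0,0]],[0.5,[0,0,0.04],[0,0,0]],[0.5,[0,0,0],[0,0,0]],[0.5,[0,0,0],[0,0,0]],[0.5,[0,0,0],[0,0,0]],[0.5,[0,0,0],[0,0,0]],[0.5,[0,0,0],[0,0,0]],[0.5,[0,0,0],[0,0,0]]]}}

```text
time: 31.48
eef_pos: [0.4611, -0.1659, 0.1285]
tcp_rot: [0.437, 0.9, -0.0, 0.002]
contact_force: [-0.4, -0.4, 0.3]
opening: 0.502
finger_force: 0.0
```

Run:
```python
from h import *
s,im=shot("w10");shot("top10","top");print(s["eef_pos"],s["contact_force"],s["opening"],s["time"],yaw(s))
b,g,r=[x.astype(int) for x in cv2.split(im)]
red=((r>110)&(g<70)&(b<70)).astype(np.uint8)
c=blob(red,(320,240),160);q=cv2.minAreaRect(c);print(q,cv2.contourArea(c));bp=cv2.boxPoints(q)
p=np.array([plane("wrist",u,.015,s) for u in bp]);print(p.round(4))
k=np.argsort(bp[:,1]);far=p[k[:2]].mean(0);mid=p[k[2:]].mean(0);print(far,mid,np.linalg.norm(far-mid),np.degrees(np.arctan2(*(far-mid)[[1,0]])))
delta(s,[*mid[:2],.0060],128.3)
```

```text
[ 0.46109772 -0.16590868  0.1285007 ] [-0.37392364 -0.3879484   0.29332938] 0.5019127570478465 31.4833 128.19137789290605
((320.0, 187.5), (85.0, 26.0), 90.0) 2113.0
[[ 0.4123 -0.12    0.015 ]
 [ 0.4269 -0.1085  0.015 ]
 [ 0.4663 -0.1576  0.015 ]
 [ 0.4506 -0.1698  0.015 ]]
[ 0.41961137 -0.11428152  0.015     ] [ 0.45845624 -0.16370086  0.015     ] 0.06285852675602767 128.1682505758056
shift [ 0.0038 -0.0009  0.1225] turnz -0.0019
```

{"method": "move_arm", "body": {"moves": [[0.45,[0.003,-0.0009,0.03],[0,0,0]],[0.45,[0,0,0.035],[0,0,0]],[0.45,[0,0,0.03],[0,0,0]],[0.45,[0,0,0.016],[0,0,0]],[0.45,[0,0,0.008],[0,0,0]],[0.45,[0,0,0.002],[0,0,0]],[0.45,[0,0,0],[0,0,0]],[0.45,[0,0,0],[0,0,0]],[0.45,[0,0,0],[0,0,0]],[0.45,[0,0,0],[0,0,0]]]}}

```text
time: 32.42
eef_pos: [0.4585, -0.164, 0.0068]
tcp_rot: [0.437, 0.9, -0.0, 0.001]
contact_force: [-0.8, -0.6, -0.3]
opening: 0.448
finger_force: 0.0
```

{"method": "move_arm", "body": {"moves": [[0.3,[0,0,0],[0,0,0]],[0.2,[0,0,0],[0,0,0]],[0,[0,0,0],[0,0,0]],[0,[0,0,0],[0,0,0]],[0,[0,0,0],[0,0,0]],[0,[0,0,0],[0,0,0]],[0,[0,0,0],[0,0,0]],[0,[0,0,0],[0,0,0]],[0,[0,0,0],[0,0,0]],[0,[0,0,0],[0,0,0]]]}}

```text
time: 33.25
eef_pos: [0.4581, -0.1637, 0.0065]
tcp_rot: [0.437, 0.9, -0.0, 0.001]
contact_force: [-0.9, 0.7, 5.5]
opening: 0.207
finger_force: 59.6
```

{"method": "move_arm", "body": {"moves": [[0,[0,0,-0.01],[0,0,0]],[0,[0,0,-0.02],[0,0,0]],[0,[0,0,-0.02],[0,0,0]],[0,[0,0,-0.02],[0,0,0]],[0,[0,0,0],[0,0,0]],[0,[0,0,0],[0,0,0]],[0,[0,0,0],[0,0,0]],[0,[0,0,0],[0,0,0]],[0,[0,0,0],[0,0,0]],[0,[0,0,0],[0,0,0]]]}}

```text
time: 34.08
eef_pos: [0.4566, -0.1629, 0.074]
tcp_rot: [0.437, 0.899, 0.0, -0.001]
contact_force: [0.1, -1.1, -2.2]
opening: 0.207
finger_force: 59.2
```

Run:
```python
from h import *
s=get_state();print(s["eef_pos"],s["contact_force"],s["wrist_torque"],s["opening"],s["time"],yaw(s))
delta(s,[.5468,.0155,.04],128.0)
```

```text
[ 0.4565661  -0.16293922  0.07403353] [ 0.09785981 -1.1189852  -2.1580805 ] [0.06625558 0.03325913 0.06409041] 0.20694797803173123 34.0833 128.18418584329865
shift [0.0844 0.1813 0.0341] turnz 0.0032
```

{"method": "move_arm", "body": {"moves": [[0,[0.0141,0.0302,0],[0,0,0]],[0,[0.0141,0.0302,0],[0,0,0]],[0,[0.0141,0.0302,0],[0,0,0]],[0,[0.0141,0.0302,0],[0,0,0]],[0,[0.0141,0.0302,0],[0,0,0]],[0,[0.0139,0.0302,0],[0,0,0]],[0,[0,0,0],[0,0,0]],[0,[0,0,0.02],[0,0,0]],[0,[0,0,0],[0,0,0]],[0,[0,0,0],[0,0,0]]]}}

```text
time: 34.92
eef_pos: [0.5457, 0.0152, 0.0534]
tcp_rot: [0.437, 0.9, -0.001, -0.002]
contact_force: [-1.0, 0.8, -3.0]
opening: 0.213
finger_force: 59.7
```

Run:
```python
from h import *
s,im=shot("w11");print(s["eef_pos"],s["contact_force"],s["opening"],s["time"],yaw(s))
delta(s,[.5468,.0155,.0115],128.0)
t=cv2.imread("pics/top10.png")
cv2.imwrite("pics/v11.png",np.vstack([cv2.resize(im[0:440],(640,400)),cv2.resize(t[220:300,180:350],(425,200)) @ np.eye(3) if 0 else cv2.copyMakeBorder(cv2.resize(t[220:300,170:350],(450,200)),0,0,0,190,cv2.BORDER_CONSTANT)]))
```

```text
[0.54572091 0.01521551 0.05338616] [-1.02189029  0.80027676 -2.96702776] 0.21254137709647455 34.9167 128.1931523273292
shift [-0.0006  0.0012  0.0419] turnz 0.0034
```

View pics/v11.png

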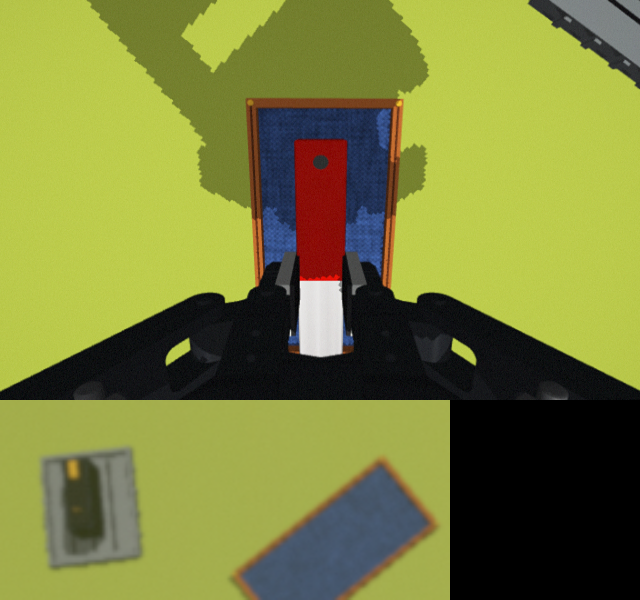

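The magnet is held square over the box. It spans columns 295 to 347, inside the box's 248 to 402. In the lower strip the battery stands in the tray, with its top near (83,495).

{"method": "move_arm", "body": {"moves": [[0,[0,0.001,0.01],[0,0,0]],[0,[0,0,0.012],[0,0,0]],[0,[0,0,0.01],[0,0,0]],[0,[0,0,0.005],[0,0,0]],[0,[0,0,0.002],[0,0,0]],[0,[0,0,0.001],[0,0,0]],[0,[0,0,0],[0,0,0]],[0,[0,0,0],[0,0,0]],[0,[0,0,0],[0,0,0]],[0,[0,0,0],[0,0,0]]]}}

```text
time: 35.8
eef_pos: [0.5488, 0.0156, 0.0159]
tcp_rot: [0.437, 0.9, 0.0, 0.001]
contact_force: [0.7, 0.3, -3.6]
opening: 0.211
finger_force: 59.7
```

{"method": "move_arm", "body": {"moves": [[0,[0,0,0.0006],[0,0,0]],[0,[0,0,0.0006],[0,0,0]],[0,[0,0,0.0006],[0,0,0]],[0,[0,0,0],[0,0,0]],[0,[0,0,0],[0,0,0]],[0,[0,0,0],[0,0,0]],[0,[0,0,0],[0,0,0]],[0,[0,0,0],[0,0,0]],[0,[0,0,0],[0,0,0]],[0,[0,0,0],[0,0,0]]]}}

```text
time: 36.63
eef_pos: [0.5484, 0.0156, 0.0136]
tcp_rot: [0.437, 0.9, 0.0, 0.0]
contact_force: [-0.5, 0.1, -2.9]
opening: 0.211
finger_force: 59.7
```

{"method": "move_arm", "body": {"moves": [[0,[0,0,0.0006],[0,0,0]],[0,[0,0,0.0006],[0,0,0]],[0,[0,0,0.0006],[0,0,0]],[0,[0,0,0.0003],[0,0,0]],[0,[0,0,0],[0,0,0]],[0,[0,0,0],[0,0,0]],[0,[0,0,0],[0,0,0]],[0,[0,0,0],[0,0,0]],[0,[0,0,0],[0,0,0]],[0,[0,0,0],[0,0,0]]]}}

```text
time: 37.47
eef_pos: [0.5484, 0.0156, 0.0115]
tcp_rot: [0.437, 0.9, -0.0, -0.0]
contact_force: [-0.6, 0.5, 0.2]
opening: 0.213
finger_force: 59.9
```

Contact is starting, so I lower slightly more, release, rise and move clear of the camera views.

{"method": "move_arm", "body": {"moves": [[0,[0,0,0.0004],[0,0,0]],[0,[0,0,0.0003],[0,0,0]],[0,[0,0,0],[0,0,0]],[0,[0,0,0],[0,0,0]],[0.28,[0,0,0],[0,0,0]],[0.35,[0,0,0],[0,0,0]],[0.4,[0,0,0],[0,0,0]],[0.4,[0,0,0],[0,0,0]],[0.4,[0,0,-0.01],[0,0,0]],[0.4,[0,0,-0.03],[0,0,0]]]}}

```text
time: 38.3
eef_pos: [0.5447, 0.016, 0.0471]
tcp_rot: [0.437, 0.899, -0.001, -0.005]
contact_force: [1.1, -0.1, -0.1]
opening: 0.4
finger_force: 0.0
```

{"method": "move_arm", "body": {"moves": [[0.4,[0,0,-0.04],[0,0,0]],[0.4,[0,0,-0.04],[0,0,0]],[0.4,[0,0,-0.04],[0,0,0]],[0.4,[0,0,-0.04],[0,0,0]],[0.4,[-0.02,-0.03,0],[0,0,0]],[0.4,[-0.02,-0.03,0],[0,0,0]],[0.4,[-0.02,-0.03,0],[0,0,0]],[0.4,[-0.02,-0.03,0],[0,0,0]],[0.4,[-0.02,-0.03,0],[0,0,0]],[0.4,[-0.02,-0.03,0],[0,0,0]]]}}

```text
time: 39.13
eef_pos: [0.4804, -0.1914, 0.2118]
tcp_rot: [0.437, 0.9, -0.0, 0.001]
contact_force: [1.4, -0.5, 0.3]
opening: 0.397
finger_force: 0.0
```

{"method": "move_arm", "body": {"moves": [[0.4,[-0.02,-0.03,0],[0,0,0]],[0.4,[-0.02,-0.03,0],[0,0,0]],[0.4,[-0.02,-0.03,0],[0,0,0]],[0.4,[-0.02,-0.03,0],[0,0,0]],[0.4,[0,0,0],[0,0,0]],[0.4,[0,0,0],[0,0,0]],[0.4,[0,0,0],[0,0,0]],[0.4,[0,0,0],[0,0,0]],[0.4,[0,0,0],[0,0,0]],[0.4,[0,0,0],[0,0,0]]]}}

```text
time: 39.97
eef_pos: [0.4367, -0.3259, 0.2108]
tcp_rot: [0.436, 0.9, 0.0, 0.0]
contact_force: [0.7, 0.6, 0.3]
opening: 0.397
finger_force: 0.0
```

Run:
```python
from h import *
_,t=shot("topF","top");s,c=shot("sceneF","scene");print(s["eef_pos"],s["time"],s["contact_force"])
cv2.imwrite("pics/vF.png",np.vstack([cv2.resize(t[220:320,150:470],(800,250),interpolation=cv2.INTER_CUBIC),cv2.resize(c[180:300,150:460],(800,310),interpolation=cv2.INTER_CUBIC)]))
```

```text
[ 0.43669518 -0.32605632  0.21079641] 40.0167 [ 0.24933604 -0.21830319  0.84845253]
```

View pics/vF.png

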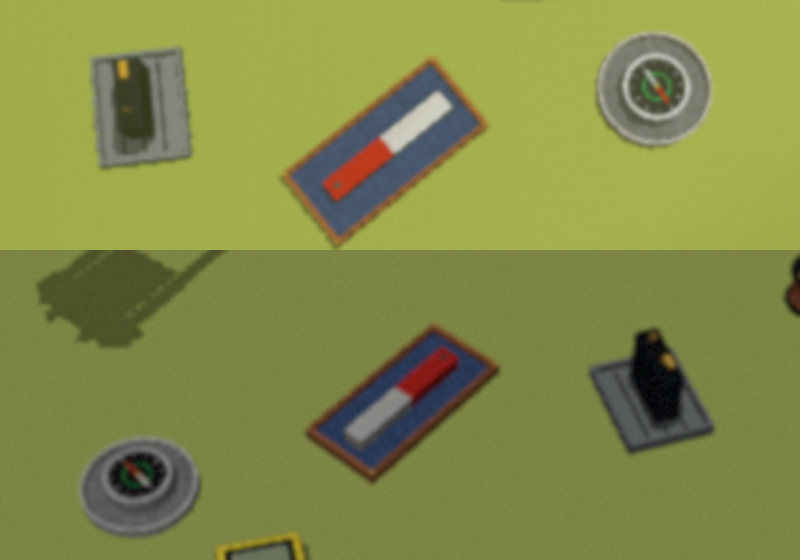

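Both final views agree. The compass is dial up in the tin at (656,88), the magnet is flat in the box at (388,145), and the battery stands upright in the tray at (133,100).

```bash
python3 -c "
from plant import *
print(sign_off())"
```

```text
the job is handed in; nothing more can be done
None
```

The job is handed in at about 40 s: the final pictures show the compass dial up in its tin, the battery upright in the grey tray and the magnet flat in the wooden box; the arm never touched the coil, tape roll or multimeter.

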